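# Load a filter cartridge and hold its block in the squeeze clamp

## Robot

A 7-joint arm with a two-finger parallel gripper is mounted at the origin on the work surface. World frame = base frame: x ahead of the robot, y to its left, z up, the work surface at z = 0. Lengths are in m, angles in rad, forces in N, time in s.
With the tool pointing down it reaches from about 0.4 to 0.875 m from the base axis. Payload 19.3 kg.
Tool frame: the origin (TCP) lies between the finger pads; the fingertips stand ahead of it and the grasp point (between the pads) lies 3 mm ahead of it (bot.finger_overhang is the z of the fingertips in the tool frame, in m); z points along the fingers, y is the direction in which the jaws open and shut (so a half turn about z gives the same grasp; the last joint's range is limited). The gripper opens to 85 mm and grips with 20 to 120 N. Pads are 22 mm wide; open, the fingers measure 114 mm over their backs; the gripper's body (76 mm by 85 mm) begins 54 mm behind the grasp point. The pads swing forward as they close: fully open they stand 13 mm farther back than shut.
Start: joints at [-1.185, 0.521, -0.036, 1.599, 0.021, 1.021, -0.113], TCP at [0.275, 0.561, 0.253] pointing down, gripper open.
Joint ranges: [-2.91, 2.91], [-0.3, 2.13], [-1.5, 1.42], [0.17, 2.43], [-1.26, 4.41], [0.16, 1.93], [-2.52, 2.52]. Speed limits (rad/s): [1.89, 1.89, 2.39, 2.39, 3.01, 3.01, 3.01].

## Interface

Orientations are given as [roll, pitch, yaw] about the fixed x, y, z axes, in that order (R = Rz(yaw) Ry(pitch) Rx(roll)).
In Python, from cell import bot, eyes, ticket gives the robot as it stands. The module is installed in compiled form; this text tells all that it offers.
- The arm moves only by the shell command python3 -m handwheel 'ROWS'. ROWS is JSON, a list of rows, each a list of 3 entries, a list of its own where there are three numbers: the opening, from 0 (shut) to 1 (fully open), then the shift along the tool's x, y, z scaled (see below), then the turn, a rotation vector about the tool's x, y, z scaled (see below). A call has 1 to 10 rows; each row shifts and turns the commanded pose from where the row before left it, along the tool's axes as they then stand; what a row does not reach is not made up. The controller multiplies each number of a shift by 40 mm and each number of a turn by 10 degrees. A row lasts 1/8 s, in which the tool goes at most 62.5 mm and 10.7 degrees, less where a joint would pass 70% of its speed; a pose out of reach is approached as far as the arm can. A call with a number of a shift or a turn outside -1 to 1 is refused whole. A call with a gripper value outside its range is refused whole. The fingers move at their own pace and stop on an object; the grip force is fixed at half the most. Time passes only in rows, so rows that do not move let the fingers close. It gives the time, the measured TCP pose, the force and the opening at its end, in the units of the state.
- bot.observe(): the state, without advancing time (a new reading comes with each control period).
- eyes.camera(name): name is "side" or "top"; returns a dict with "pixels" (400x640x3 uint8, red, green, blue), "depth" (400x640 float32, m along the optical axis (not along the pixel's ray), 0 where there is no reading), "fov_y" (degrees; the focal length in pixels is half the picture's height over the tangent of half this angle, whatever the lens; pixels are square), "cx", "cy" (the principal point, pixels), "rvec" (rotation vector, rad) and "tvec" (3), from world to camera coordinates, as OpenCV has them. Camera axes: x right, y down, z forward; pixel columns grow to the right and rows downward; lengths in m; the calibration is good to about 2 mm. A picture is of the moment at which its call begins.
- ticket.job_done(): hands the job in, once; it reports no verdict.
The state is a dict: "time": time; "joint_positions": joint angles; "qd": joint speeds; "effort": joint torques, N m; "tcp_pos": TCP position; "tool_rot": TCP orientation; "force": force on the tool from outside, world axes, zero at the start; "ft_torque": the same for the moment, N m; "opening": finger opening in m.
Only numpy, scipy, OpenCV 4.12 (cv2) and the standard library are available. Lean on these libraries where they do the work, as an engineer would, in place of code of your own. Each camera call takes 0.05 s, during which the arm holds its last target.

## Task

At the repair corner of the grow room, slide the white filter cartridge with the orange ends all the way down into the bore of the blue block and let go of it. Then pump the clamp's two red handles, open and shut, until the sprung jaw presses the block against the stop with its black pointer over the green zone, never fully squashing the sprung pad, and finish while still squeezing the handles so that the pointer stays in the green. Move the jaw only with the handles, and leave everything else on the bench where it is.

Things in the scene. Friction and masses are not known exactly. Their poses are not given: they have to be found in the camera images.
- cartridge_mid (a point): Filter cartridge: upright cylinder, 36 mm diameter, 115 mm tall, white with an orange band at each end, foot bevelled 3 mm, about 120 g; stands free on the bench near the robot and may change places with the dosing bottle and the jar. This point is its centre, 57.5 mm above its foot. Fully home in the bore its top 50 mm stay outside, so grip it near its top.
- cartridge_foot (a point): Centre of the cartridge's foot (z up along the cartridge).
- bore_mouth (a point): Centre of the bore's mouth on the top face of the blue block, 89 mm above the bench. The bore is upright, 38 mm wide (1 mm clearance all round), with a bevelled mouth, 65 mm deep. Axes: x along the clamp to the stop, z up.
- bore_floor (a point): Centre of the bore's floor, 65 mm below the mouth; the cartridge's foot rests here when fully home.
- block: The blue block: 70 mm along the clamp, 60 mm across, 75 mm tall, about 450 g, with a 12 mm long brass stub on each side; stands loose on the clamp's bed between two low rails. Origin at the centre of its underside, axes as for the bore. It starts 3 to 12 mm short of the stop and slides against it when the jaw pushes.
- cartridge: The cartridge; origin at the centre of its foot, z up.
- squeeze_mid (a point): Fixed point midway between the two red handles, 95 mm above the bench, the height at which to squeeze. Its x axis runs along the push rod from the handles to jaw, block and stop. The handles are upright paddles either side of it along x, each 36 mm wide, 12 mm thick, free from 54 to 125 mm above the bench. Over their outer faces: 68 mm at rest, 40 mm fully shut. Fingers go on the outer faces.
- clamp: The clamp: bolted down, aluminium bed 385 x 100 x 14 mm; origin on the bench under the squeeze point, same axes. Each mm of closing (both handles together) pushes the jaw 1 mm once a tooth has caught; a full squeeze pushes it 16 to 28 mm. Opening fully lets the ratchet catch new teeth (12 mm apart), so up to 12 mm of a later stroke may be lost. The rod sticks out behind, 136 mm from the squeeze point.
- handle_a (a joint): Travel of each handle in m: 0 at rest, 0.014 fully shut. The handles are linked, both always move in by the same amount and spring back when let go (4 to 6 N of squeeze), so squeeze them centred.
- handle_b: The red handle on the jaw's side; origin under the squeeze point on the bench.
- rod (a joint): Advance of the push rod and jaw in m: 0 at the start, up to 0.105. It slides with 4 N of drag, which is all that holds it when the handles are let go: a strongly loaded jaw then creeps back until its pad is pressed in by only 1 to 5 mm. So the handles must stay squeezed.
- pad (a joint): How far the sprung rubber pad on the jaw is pressed in, in m: 0 free, 0.020 fully squashed; 0.7 N per mm. The black crossbar that moves with it is the pointer, over the jaw's top: white zone 0 to 8 mm, green 8 to 17 mm (6 to 12 N), red above; above 18.5 mm it counts as fully squashed. A squeeze of 15 N gives about 10 mm, 18 N about 14 mm, 22 N is too much.
- pad_face (a point): Centre of the pad's front face, which meets the block, 43 mm above the bench; pad 44 x 44 mm; jaw top at 72 mm height.
- stop_face (a point): Centre of the face of the grey stop that the block is pressed against (44 mm above the bench); fixed, its place along the bed differs from time to time. Handles to stop: 242 to 270 mm.
- stop: The grey stop: 22 x 52 x 66 mm on the bed at the end of the clamp.
- dosing_bottle: Bystander, leave alone: white dosing bottle with green cap, 52 mm across, 130 mm tall.
- sample_jar: Bystander, leave alone: amber glass jar with black lid, 56 mm across, 75 mm tall.
- screwdriver: Bystander, leave alone: yellow-handled screwdriver lying flat.
- beaker: Bystander, leave alone: clear open beaker, 74 mm across, 90 mm tall.
- test_pen: Bystander, leave alone: grey handheld water tester lying flat, 150 x 32 x 20 mm.
- net_pot: Bystander, leave alone: small black open pot, 68 mm across, 60 mm tall.

How it is judged:
By the outcome, as a careful person would: the job done as asked, in the order asked, and still so for the second after the job is handed in, while the arm keeps its last pose, push and grip.
It also fails if it takes over 64 s, if anything falls off the work surface, if the arm or the gripper's body presses on something with over 40 N, if the wrist force passes 120 N, or if a joint passes its speed limit or range.

## Working session

There is one attempt and no reset: what is moved stays moved. The work goes in short steps, Python scripts to look and compute and a shell command to move; the robot and the scene stay as the last step left them, time stands still between calls to the robot, and variables do not carry over. Pictures are saved under pics/ and viewed, and the job is handed in when it is done.

```bash
mkdir -p pics
cat > h.py <<'E'
import numpy as np, cv2
from cell import bot, eyes, ticket
def cam(n):
    c=eyes.camera(n); R,_=cv2.Rodrigues(np.array(c["rvec"],float)); t=np.array(c["tvec"],float).ravel()
    f=200/np.tan(np.radians(c["fov_y"])/2)
    c.update(R=R,t=t,f=f); return c
def save(c,name,scale=1.25): 
    cv2.imwrite("pics/"+name,cv2.cvtColor(cv2.resize(c["pixels"],None,fx=scale,fy=scale),cv2.COLOR_RGB2BGR))
def plane(c,u,v,z):
    d=c["R"].T@np.array([(u-c["cx"])/c["f"],(v-c["cy"])/c["f"],1]); o=-c["R"].T@c["t"]
    return o+d*(z-o[2])/d[2]
def cloud(c):
    v,u=np.mgrid[0:400,0:640]; D=c["depth"]
    P=np.stack([(u-c["cx"])/c["f"]*D,(v-c["cy"])/c["f"]*D,D],-1)
    W=(P-c["t"])@c["R"]; W[D==0]=np.nan; return W
def proj(c,p):
    q=c["R"]@np.array(p)+c["t"]; return q[:2]/q[2]*c["f"]+[c["cx"],c["cy"]]
E
python3 - <<'E'
from h import *
for n in("side","top"):
    c=cam(n); save(c,n+"0.png"); print(n,c["f"],c["cx"],c["cy"],-c["R"].T@c["t"],c["R"].round(2).tolist())
s=bot.observe(); print(s, bot.finger_overhang)
E
```

```text
side 378.8919950103794 317.8877341942633 200.92621545614347 [ 0.31514133 -0.68931243  0.85512377] [[0.93, -0.36, -0.0], [-0.26, -0.66, -0.7], [0.25, 0.65, -0.71]]
top 472.63216452089097 311.72573119149723 194.3857331408753 [4.68309756e-01 5.85379468e-04 1.32195220e+00] [[-0.01, -1.0, 0.0], [-1.0, 0.01, -0.1], [0.1, -0.0, -1.0]]
{'time': 0.1, 'joint_positions': array([-1.18523079,  0.52192911, -0.03633701,  1.59995047,  0.02122768,
        1.02109396, -0.11277279]), 'qd': array([-0.00073692, -0.00173465,  0.00121069, -0.00411097, -0.00016949,
       -0.00170683, -0.0007305 ]), 'effort': array([ 3.50495349e-03, -9.28492928e+01,  1.98413908e+00, -3.70522034e+01,
        1.81417912e-02,  5.26213393e-03,  1.01895982e-04]), 'tcp_pos': array([0.27500202, 0.56093875, 0.25279913]), 'tool_rot': array([-3.14060148e+00,  8.81642104e-05,  2.68586616e+00]), 'force': array([ 0.6057403 , -0.00554194,  0.25102388]), 'ft_torque': array([-0.01881622, -0.00632129,  0.03787865]), 'opening': 0.08493275223593366} 0.022
```

View pics/side0.png

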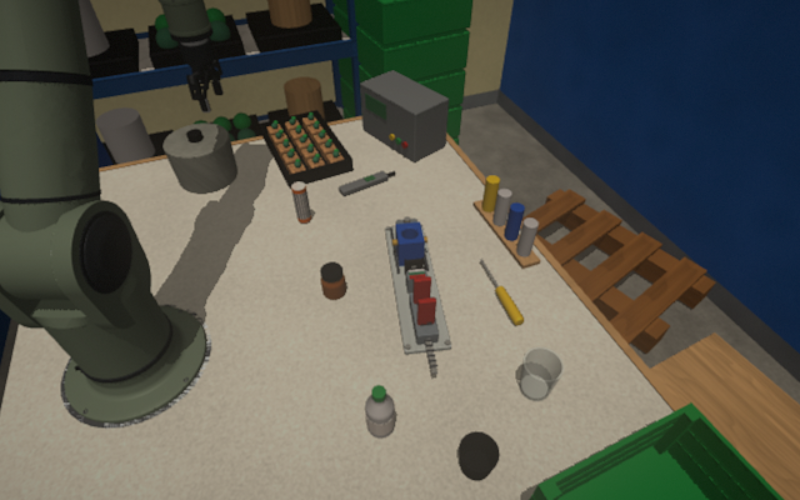

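View pics/top0.png

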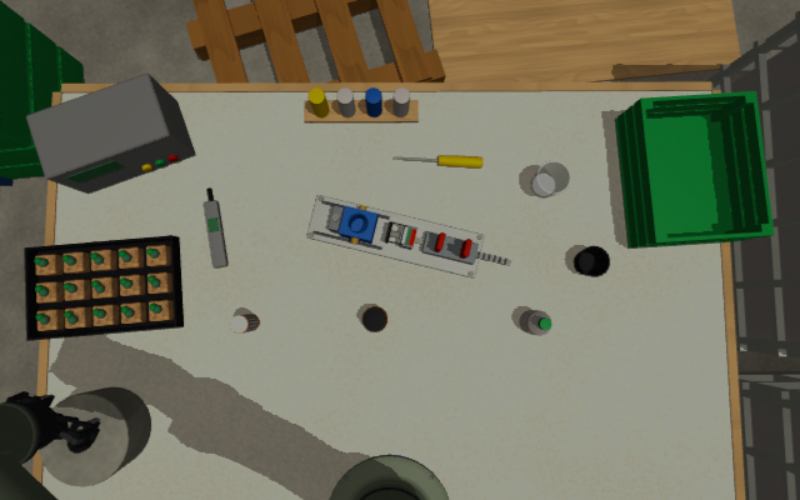

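The side view shows the cartridge at about (301,203) px, the blue block at (410,243), and the red handles at (422,297). In the top view they are at (240,322), (358,224) and (453,245), all at the 1.25x scale. Next I'll measure them.

Run:
```python
from h import *
cs={n:cam(n) for n in("side","top")}
for n,c in cs.items():
    W=cloud(c); hsv=cv2.cvtColor(c["pixels"],cv2.COLOR_RGB2HSV); H,S,V=[hsv[...,i].astype(int) for i in range(3)]
    fin=np.isfinite(W[...,2])
    def box(x0,x1,y0,y1): return fin&(W[...,0]>x0)&(W[...,0]<x1)&(W[...,1]>y0)&(W[...,1]<y1)
    # cartridge
    m=box(.25,.55,.2,.5)&(W[...,2]>.02)&(W[...,2]<.14)
    k,l,st,ce=cv2.connectedComponentsWithStats(m.astype(np.uint8))
    for i in range(1,k):
        if st[i,4]>40:
            P=W[l==i]; print(n,"cart?",st[i],P.min(0).round(3),P.max(0).round(3))
            T=P[P[:,2]>.11]
            if len(T): print("  top mean",T.mean(0).round(4),len(T))
    blue=box(.4,.8,-.2,.3)&(H>105)&(H<130)&(S>120)&(W[...,2]>.05)
    P=W[blue];print(n,"blue",P.mean(0).round(4),P.min(0).round(3),P.max(0).round(3))
    t=blue&(W[...,2]>.085)
    uv=np.argwhere(t)[:,::-1].astype(np.float32); 
    print("  topz",np.median(W[t][:,2]))
    red=box(.4,.8,-.3,.3)&((H<8)|(H>172))&(S>130)&(V>60)&(W[...,2]>.05)
    k,l,st,ce=cv2.connectedComponentsWithStats(red.astype(np.uint8))
    for i in range(1,k):
        if st[i,4]>8:
            P=W[l==i];T=P[P[:,2]>.118]; print(n,"red",st[i],P.max(0).round(3),"top",T.mean(0).round(4) if len(T) else None,len(T))
for n,(a,b,d,e) in {"top":(230,420,140,230),"side":(290,380,160,310)}.items():
    im=cs[n]["pixels"][d:e,a:b]; s=min(800/im.shape[1],600/im.shape[0]); s=int(s)
    cv2.imwrite(f"pics/{n}_crop.png",cv2.cvtColor(cv2.resize(im,None,fx=s,fy=s,interpolation=cv2.INTER_CUBIC),cv2.COLOR_RGB2BGR)); print(n,s)
```

```text
side cart? [226 125  40  49 739] [0.404 0.28  0.02 ] [0.549 0.5   0.117]
  top mean [0.4223 0.3    0.1136] 74
side blue [0.6305 0.0588 0.0874] [0.595 0.019 0.072] [0.665 0.1   0.091]
  topz 0.08793808307588852
side red [328 219  21  41 519] [ 0.62  -0.047  0.128] top [ 0.5806 -0.1388  0.1226] 127
top cart? [122 211  23  53 705] [0.411 0.453 0.02 ] [0.55  0.5   0.064]
top cart? [184 251  23  16 284] [0.405 0.284 0.021] [0.441 0.32  0.122]
  top mean [0.4226 0.3023 0.116 ] 175
top blue [0.6303 0.0632 0.0869] [0.594 0.024 0.051] [0.666 0.103 0.097]
  topz 0.0899326377252909
top red [327 183   6  14  46] [ 0.62  -0.045  0.074] top None 0
top red [349 186   7  14  61] [ 0.605 -0.099  0.133] top [ 0.588  -0.1071  0.1258] 60
top red [371 191   7  14  60] [ 0.592 -0.154  0.13 ] top [ 0.5749 -0.1616  0.1252] 60
top 4
side 4
```

```bash
ls pics
```

```text
side0.png
side_crop.png
top0.png
top_crop.png
```

View pics/top_crop.png

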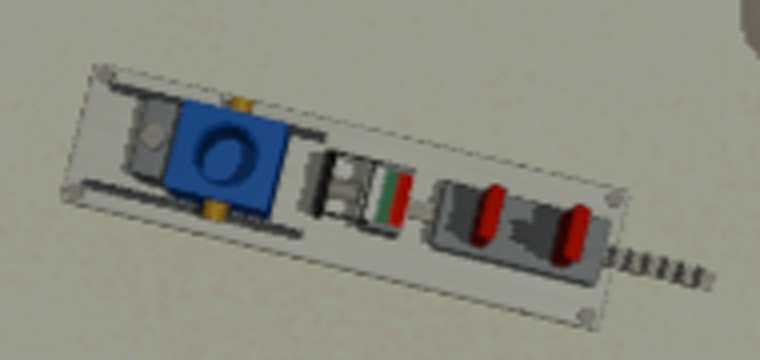

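View pics/side_crop.png

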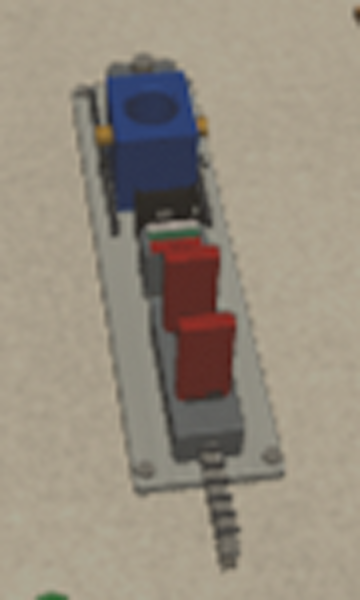

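```bash
cat >> h.py <<'E'
def bore(c):
    hsv=cv2.cvtColor(c["pixels"],cv2.COLOR_RGB2HSV); H,S,V=[hsv[...,i].astype(int) for i in range(3)]
    W=cloud(c)
    b=(H>105)&(H<130)&(S>120)&(W[...,2]>.02)&(W[...,0]>.55)&(W[...,0]<.72)&(W[...,1]>-.03)&(W[...,1]<.14)
    return b,V
def top_rect(c,thr):
    b,V=bore(c); m=(b&(V>thr)).astype(np.uint8)
    cn=max(cv2.findContours(m,cv2.RETR_EXTERNAL,cv2.CHAIN_APPROX_NONE)[0],key=cv2.contourArea)
    P=np.array([plane(c,u,v,.089)[:2] for u,v in cn[:,0]],np.float32)
    r=cv2.minAreaRect(P*1000); 
    hol=cv2.fillPoly(np.zeros_like(m),[cn],1)-m
    k,l,st,ce=cv2.connectedComponentsWithStats(hol.astype(np.uint8))
    i=1+np.argmax(st[1:,4]); Q=np.array([plane(c,u,v,.089)[:2] for v,u in np.argwhere(l==i)])
    return r,st[i,4],Q.mean(0),np.ptp(Q,0)
E
python3 - <<'E'
from h import *
for n in("side","top"):
    c=cam(n); b,V=bore(c); print(n,np.percentile(V[b],[5,25,50,75,95]))
    for thr in (90,105,115,120,125,130,135):
        try: print(thr,top_rect(c,thr))
        except Exception as e: print(thr,e)
    # cartridge top orange/white disc by height mask rays
    W=cloud(c); m=((W[...,2]>.11)&(W[...,2]<.13)&(abs(W[...,0]-.423)<.03)&(abs(W[...,1]-.302)<.03)).astype(np.uint8)
    cn=max(cv2.findContours(m,cv2.RETR_EXTERNAL,cv2.CHAIN_APPROX_NONE)[0],key=cv2.contourArea)
    P=np.array([plane(c,u,v,.115)[:2] for u,v in cn[:,0]],np.float32)
    print("cart",cv2.minEnclosingCircle(P*1000), cv2.fitEllipse(P*1000))
s=bot.observe();print(s["tcp_pos"],s["tool_rot"])
E
```

```text
side [ 88.3 107.  115.  116.  118. ]
90 (((630.22412109375, 58.5382080078125), (69.27176666259766, 57.83092498779297), 75.53245544433594), np.int32(89), array([0.63020385, 0.05745921]), array([0.03758627, 0.03416612]))
105 (((631.0512084960938, 59.88623046875), (66.2479476928711, 56.90272903442383), 75.53245544433594), np.int32(105), array([0.63037503, 0.0569505 ]), array([0.04103108, 0.03699791]))
115 (((631.6718139648438, 59.752784729003906), (61.84317398071289, 54.8179817199707), 76.71553802490234), np.int32(5), array([0.63978836, 0.08422392]), array([0.0111438 , 0.00437125]))
120 attempt to get argmax of an empty sequence
125 max() iterable argument is empty
130 max() iterable argument is empty
135 max() iterable argument is empty
cart ((420.14862060546875, 296.8919677734375), 21.29192543029785) ((421.58111572265625, 297.9072265625), (33.44664001464844, 39.5234260559082), 165.1857452392578)
top [ 52.  94. 128. 130. 131.]
90 (((631.01953125, 63.33528137207031), (70.3076400756836, 59.67000961303711), 76.17916870117188), np.int32(94), array([0.63435712, 0.06113379]), array([0.037137
[... 543 characters left out ...]
 array([0.04248129, 0.04207868]))
125 (((631.7501220703125, 62.80657958984375), (65.88067626953125, 57.99655532836914), 76.18085479736328), np.int32(182), array([0.63275478, 0.0625972 ]), array([0.04248129, 0.04469894]))
130 (((615.0985717773438, 38.515560150146484), (14.117046356201172, 35.342288970947266), 63.44535446166992), np.int32(16), array([0.64569138, 0.03161237]), array([0.01595191, 0.01319364]))
135 max() iterable argument is empty
cart ((422.1841125488281, 302.60626220703125), 18.761823654174805) ((422.62359619140625, 302.70751953125), (34.871944427490234, 35.799861907958984), 2.7133514881134033)
[0.27511848 0.56110016 0.25311459] [-3.14125219e+00  3.33770610e-05  2.68574928e+00]
```

```bash
cat >> h.py <<'E'
from scipy.spatial.transform import Rotation as Ro
def go(x,y,z,yaw=np.radians(166.2)):
    s=bot.observe(); R=Ro.from_euler("xyz",s["tool_rot"]); T=Ro.from_euler("xyz",[np.pi,0,yaw])
    rv=(R.inv()*T).as_rotvec()
    print("t",s["time"],"tcp",s["tcp_pos"].round(4),"open",round(s["opening"],4),"F",s["force"].round(1),"yaw",np.degrees(s["tool_rot"]).round(2))
    d=np.array([x,y,z])-s["tcp_pos"]
    print("turn units",(np.degrees(rv)/10).round(3)," shift now-axes",(R.inv().apply(d)/.04).round(2)," target-axes",(T.inv().apply(d)/.04).round(3))
E
python3 -m handwheel '[[1,[0,0,0],[0,0,-0.62]],[1,[0,0,0],[0,0,-0.61]]]'
python3 -c "
from h import *
go(.422,.300,.2)"
```

```text
time: 0.55
tcp_pos: [0.2751, 0.5612, 0.2532]
tool_rot: [-3.141, 0.0, 2.904]
force: [0.5, 0.1, 0.1]
opening: 0.0852
t 0.55 tcp [0.2751 0.5612 0.2532] open 0.0852 F [0.5 0.1 0.1] yaw [-179.99    0.    166.39]
turn units [-0.001  0.     0.019]  shift now-axes [-5.11 -5.48  1.33]  target-axes [-5.124 -5.464  1.331]
```

```bash
python3 -m handwheel '[[1,[-0.64,-0.685,0.16],[0,0,0]],[1,[-0.64,-0.685,0.16],[0,0,0]],[1,[-0.64,-0.685,0.16],[0,0,0]],[1,[-0.64,-0.685,0.16],[0,0,0]],[1,[-0.64,-0.685,0.16],[0,0,0]],[1,[-0.64,-0.685,0.16],[0,0,0]],[1,[-0.64,-0.685,0.16],[0,0,0]],[1,[-0.64,-0.685,0.16],[0,0,0]],[1,[0,0,0],[0,0,0]]]'
python3 - <<'E'
from h import *
go(.422,.300,.2)
go(.422,.300,.105)
for n in("side","top"): 
    c=cam(n);u,v=proj(c,[.422,.300,.15]).astype(int); 
    im=c["pixels"][max(0,v-60):v+60,max(0,u-60):u+60]; cv2.imwrite(f"pics/{n}_g1.png",cv2.cvtColor(cv2.resize(im,None,fx=4,fy=4,interpolation=cv2.INTER_CUBIC),cv2.COLOR_RGB2BGR))
E
```

```text
time: 1.68
tcp_pos: [0.4229, 0.2968, 0.2018]
tool_rot: [-3.14, 0.0, 2.896]
force: [0.5, 0.3, 0.4]
opening: 0.0855
t 1.675 tcp [0.4229 0.2968 0.2018] open 0.0855 F [0.5 0.3 0.4] yaw [-1.7993e+02  2.0000e-02  1.6596e+02]
turn units [-0.007  0.002 -0.024]  shift now-axes [0.04 0.07 0.05]  target-axes [0.04  0.071 0.046]
t 1.675 tcp [0.4229 0.2968 0.2018] open 0.0855 F [0.5 0.3 0.4] yaw [-1.7993e+02  2.0000e-02  1.6596e+02]
turn units [-0.007  0.002 -0.024]  shift now-axes [0.04 0.07 2.42]  target-axes [0.04  0.071 2.421]
```

View pics/side_g1.png

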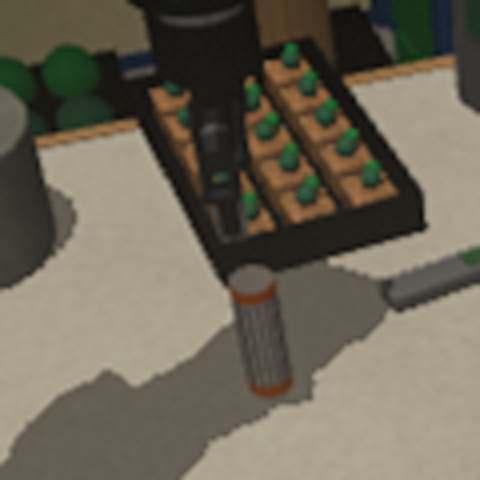

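View pics/top_g1.png

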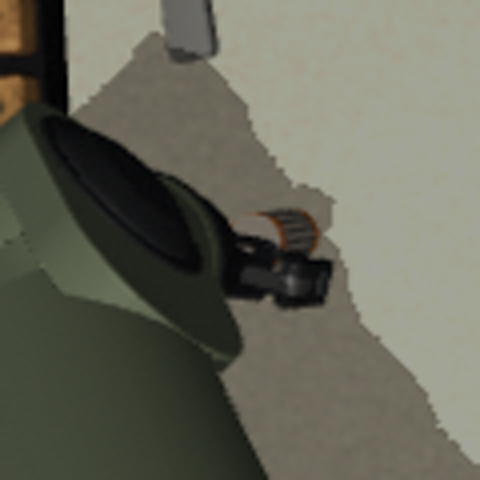

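Run:
```python
from h import *
s=bot.observe(); R=Ro.from_euler("xyz",s["tool_rot"]); p=s["tcp_pos"]
c=cam("side"); u,v=proj(c,[.422,.300,.15]).astype(int)
for q in ([0,.046,.012],[0,-.046,.012],[0,0,.012],[0,.0425,-.01]):
    print(q,((proj(c,p+R.apply(q))-[u-60,max(0,v-60)])*4).round(0))
for z in (0.115,0): print("cart",((proj(c,[.422,.300,z])-[u-60,max(0,v-60)])*4).round(0))
W=cloud(c); m=(W[...,2]>.17)&(W[...,2]<.21)&(abs(W[...,0]-.42)<.06)&(abs(W[...,1]-.30)<.08)
P=W[m]; print(len(P),P.min(0),P.max(0),P.mean(0))
c=cam("top"); W=cloud(c); m=(W[...,2]>.17)&(W[...,2]<.21)&(abs(W[...,0]-.42)<.06)&(abs(W[...,1]-.30)<.08)
P=W[m]; print(len(P),P.min(0),P.max(0),P.mean(0))
```

```text
[0, 0.046, 0.012] [233. 163.]
[0, -0.046, 0.012] [230. 233.]
[0, 0, 0.012] [232. 197.]
[0, 0.0425, -0.01] [229. 142.]
cart [248. 276.]
cart [269. 385.]
40 [0.39905942 0.24287233 0.19171605] [0.44244884 0.34468667 0.20998638] [0.4170273  0.2697145  0.20151314]
2 [0.41663224 0.24998967 0.1981748 ] [0.41880514 0.25079945 0.20164284] [0.41771869 0.25039456 0.19990882]
```

```bash
python3 -m handwheel '[[1,[0,0.09,0.2],[0,0,-0.02]],[1,[0,0,0.45],[0,0,0]],[1,[0,0,0.45],[0,0,0]],[1,[0,0,0.45],[0,0,0]],[1,[0,0,0.45],[0,0,0]],[1,[0,0,0.45],[0,0,0]],[1,[0,0,0],[0,0,0]]]'
python3 -c "
from h import *
go(.4235,.3005,.103)"
```

```text
time: 2.75
tcp_pos: [0.4216, 0.3031, 0.1028]
tool_rot: [-3.14, -0.002, 2.905]
force: [-0.6, 0.4, -0.9]
opening: 0.0855
t 2.75 tcp [0.4216 0.3031 0.1028] open 0.0855 F [-0.6  0.4 -0.9] yaw [-1.7990e+02 -9.0000e-02  1.6645e+02]
turn units [-0.01  -0.009  0.025]  shift now-axes [-0.06 -0.05 -0.  ]  target-axes [-0.061 -0.052 -0.005]
```

```bash
python3 -m handwheel '[[0,[-0.04,-0.03,0],[0,0,0]],[0,[0,0,0],[0,0,0]],[0,[0,0,0],[0,0,0]],[0,[0,0,0],[0,0,0]],[0,[0,0,0],[0,0,0]],[0,[0,0,0],[0,0,0]]]'
python3 -c "
from h import *
go(.4235,.3005,.103)"
```

```text
time: 3.5
tcp_pos: [0.4241, 0.3016, 0.1048]
tool_rot: [3.141, 0.001, 2.904]
force: [-1.4, 0.2, 7.6]
opening: 0.0347
t 3.5 tcp [0.4241 0.3016 0.1048] open 0.0347 F [-1.4  0.2  7.6] yaw [1.7994e+02 4.0000e-02 1.6638e+02]
turn units [0.006 0.004 0.018]  shift now-axes [ 0.01 -0.03  0.04]  target-axes [ 0.008 -0.031  0.045]
```

```bash
python3 -m handwheel '[[0,[0,0,-0.4],[0,0,0]],[0,[0,0,-0.8],[0,0,0]],[0,[0,0,-0.9],[0,0,0]],[0,[0,0,-0.8],[0,0,0]],[0,[0,0,-0.2],[0,0,0]],[0,[0,0,0],[0,0,0]]]'
python3 -c "
from h import *
go(.6316,.061,.225)"
```

```text
time: 4.25
tcp_pos: [0.4237, 0.3013, 0.2285]
tool_rot: [3.141, 0.0, 2.904]
force: [-1.4, -0.3, -1.6]
opening: 0.0344
t 4.25 tcp [0.4237 0.3013 0.2285] open 0.0344 F [-1.4 -0.3 -1.6] yaw [1.7997e+02 2.0000e-02 1.6638e+02]
turn units [0.003 0.002 0.018]  shift now-axes [-6.47 -4.62  0.09]  target-axes [-6.48  -4.595  0.087]
```

```bash
python3 -m handwheel '[[0,[-0.5,-0.36,0],[0,0,0]],[0,[-0.75,-0.54,0],[0,0,0]],[0,[-0.75,-0.54,0],[0,0,0]],[0,[-0.75,-0.54,0],[0,0,0]],[0,[-0.75,-0.54,0],[0,0,0]],[0,[-0.75,-0.54,0],[0,0,0]],[0,[-0.75,-0.54,0],[0,0,0]],[0,[-0.75,-0.54,0],[0,0,0]],[0,[-0.5,-0.35,0],[0,0,0]],[0,[-0.22,-0.13,0],[0,0,0]]]'
python3 -m handwheel '[[0,[0,0,0],[0,0,0]],[0,[0,0,0],[0,0,0]]]'
python3 - <<'E'
from h import *
go(.6316,.061,.225)
for n in("side","top"): 
    c=cam(n);u,v=proj(c,[.6316,.061,.12]).astype(int); print(n,u-60,max(0,v-60))
    im=c["pixels"][max(0,v-60):v+60,max(0,u-60):u+60]; cv2.imwrite(f"pics/{n}_b1.png",cv2.cvtColor(cv2.resize(im,None,fx=5,fy=5,interpolation=cv2.INTER_CUBIC),cv2.COLOR_RGB2BGR))
E
```

```text
time: 5.5
tcp_pos: [0.6318, 0.0596, 0.2266]
tool_rot: [-3.14, -0.002, 2.902]
force: [-0.4, 0.6, -1.1]
opening: 0.0341
time: 5.75
tcp_pos: [0.6311, 0.062, 0.2278]
tool_rot: [3.141, -0.001, 2.905]
force: [-0.6, -0.8, -0.8]
opening: 0.0344
t 5.75 tcp [0.6311 0.062  0.2278] open 0.0344 F [-0.6 -0.8 -0.8] yaw [ 1.7999e+02 -5.0000e-02  1.6645e+02]
turn units [ 0.001 -0.005  0.025]  shift now-axes [-0.02 -0.02  0.07]  target-axes [-0.017 -0.021  0.07 ]
side 267 117
top 226 116
```

View pics/side_b1.png

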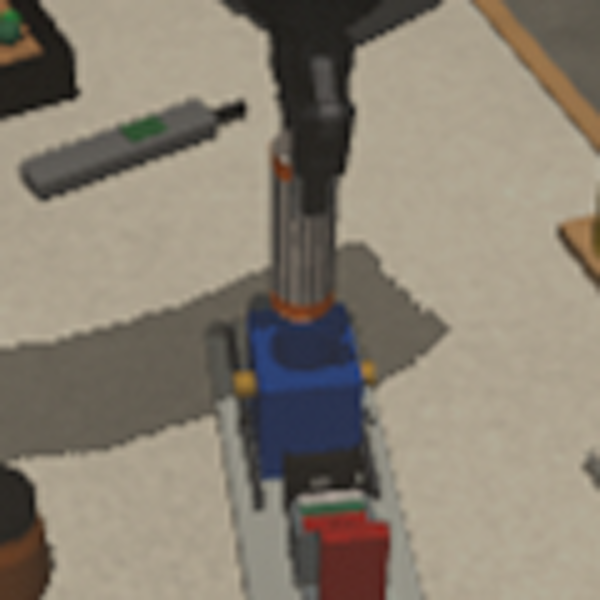

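View pics/top_b1.png

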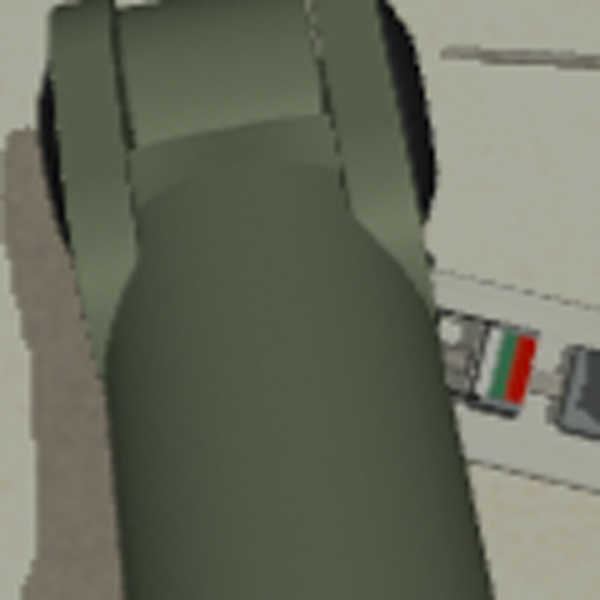

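Run:
```python
from h import *
c=cam("side")
im=c["pixels"]; hsv=cv2.cvtColor(im,cv2.COLOR_RGB2HSV).astype(int); H,S,V=hsv[...,0],hsv[...,1],hsv[...,2]
sub=(slice(165,185),slice(316,340))
org=(H<18)&(S>110)&(V>70); org[:, :310]=0; org[:,345:]=0; org[:165]=0; org[185:]=0
for r in range(168,184):
    print(r,np.where(org[r])[0].tolist(), [tuple(im[r,cc]) and int(V[r,cc]) for cc in range(316,340)])
b,VV=bore(c)
for r in range(178,200):
    print(r,[int(VV[r,cc]) if b[r,cc] else 0 for cc in range(314,342)])
```

```text
168 [] [174, 174, 173, 175, 161, 111, 63, 99, 87, 100, 104, 83, 97, 80, 80, 77, 74, 66, 90, 105, 104, 104, 105, 104]
169 [] [176, 175, 176, 178, 163, 112, 63, 98, 86, 104, 106, 84, 97, 79, 80, 78, 72, 67, 91, 104, 104, 103, 104, 104]
170 [] [177, 178, 179, 156, 128, 95, 64, 99, 86, 104, 105, 84, 98, 78, 86, 81, 71, 62, 91, 106, 104, 103, 104, 105]
171 [] [155, 137, 138, 115, 93, 83, 65, 99, 86, 104, 106, 84, 97, 79, 90, 83, 71, 65, 92, 107, 104, 104, 102, 104]
172 [] [115, 98, 99, 100, 95, 83, 65, 100, 87, 104, 106, 85, 97, 79, 90, 82, 71, 68, 94, 107, 104, 103, 103, 102]
173 [] [101, 102, 103, 103, 109, 94, 64, 101, 86, 106, 107, 84, 98, 79, 88, 79, 70, 69, 93, 106, 102, 103, 103, 103]
174 [] [102, 103, 104, 104, 109, 91, 65, 99, 86, 103, 107, 86, 98, 80, 88, 76, 71, 73, 92, 104, 103, 102, 103, 103]
175 [] [103, 98, 89, 88, 88, 100, 78, 99, 86, 104, 106, 85, 91, 75, 89, 77, 77, 85, 95, 102, 102, 102, 103, 103]
176 [321, 322, 332, 333] [98, 81, 66, 64, 69, 97, 88, 103, 87, 104, 100, 81, 86, 71, 88, 83, 84, 93, 101, 103, 102, 101, 102, 102]
177 [321, 322, 323, 324, 331, 332, 333] [89,
[... 2447 characters left out ...]
117, 118, 118, 118, 119, 118, 119, 119, 115, 113, 112, 109, 108, 108, 103, 0, 0, 0]
194 [0, 0, 0, 0, 0, 107, 120, 119, 115, 112, 110, 107, 108, 104, 101, 99, 94, 95, 95, 92, 92, 88, 88, 87, 81, 0, 0, 0]
195 [0, 0, 0, 0, 0, 84, 97, 98, 94, 91, 89, 86, 86, 85, 83, 0, 0, 0, 0, 0, 0, 0, 0, 0, 78, 0, 0, 0]
196 [0, 0, 0, 0, 0, 0, 0, 0, 0, 0, 0, 78, 0, 0, 78, 80, 0, 80, 80, 80, 0, 0, 80, 79, 77, 0, 0, 0]
197 [0, 0, 0, 0, 0, 0, 80, 79, 79, 0, 80, 79, 80, 80, 0, 0, 0, 0, 80, 80, 0, 0, 79, 0, 77, 0, 0, 0]
198 [0, 0, 0, 0, 0, 0, 81, 80, 0, 79, 0, 80, 79, 0, 0, 80, 0, 0, 79, 0, 80, 80, 0, 79, 79, 0, 0, 0]
199 [0, 0, 0, 0, 0, 0, 81, 79, 0, 79, 80, 79, 79, 80, 80, 0, 0, 0, 80, 0, 0, 0, 0, 80, 79, 0, 0, 0]
```

Run:
```python
from h import *
c=cam("side"); p=bot.observe()["tcp_pos"]; print(p)
a=np.linspace(0,2*np.pi,73)
def circ(x,y,z,r):
    Q=np.array([proj(c,[x+r*np.cos(t),y+r*np.sin(t),z]) for t in a]); return Q[:,0].min(),Q[:,0].max(),Q[:,1].min(),Q[:,1].max()
print("foot pred",np.round(circ(p[0],p[1],p[2]-.1038,.0165),1), "body",np.round(circ(p[0],p[1],p[2]-.1038+.003,.018),1))
print("foot measured c 327.2 bottom 180.7")
for xy in ((.6316,.061),(.6304,.057),(.631,.059),(.6316,.063)): print(xy,np.round(circ(*xy,.089,.019),1),np.round(circ(*xy,.089,.0215),1))
# block top-face corners measured extents
print(proj(c,[.6316,.0632,.089]))
b,V=bore(c);
```

```text
[0.63153614 0.06151006 0.22823211]
foot pred [321.7 333.2 172.8 180.4] body [321.2 333.7 171.7 180. ]
foot measured c 327.2 bottom 180.7
(0.6316, 0.061) [320.9 333.8 181.3 190.1] [320.1 334.7 180.7 190.7]
(0.6304, 0.057) [321.1 334.  182.2 191.1] [320.2 334.8 181.7 191.7]
(0.631, 0.059) [321.  333.9 181.7 190.6] [320.2 334.8 181.2 191.2]
(0.6316, 0.063) [320.7 333.6 180.8 189.7] [319.9 334.4 180.3 190.3]
[327.10974025 185.16386033]
```

```bash
python3 -m handwheel '[[0,[0,0,0.2],[0,0,0]],[0,[0,0,0.3],[0,0,0]],[0,[0,0,0.25],[0,0,0]],[0,[0,0,0],[0,0,0]]]'
python3 -c "
from h import *
go(.6313,.0613,.128)"
python3 -m handwheel '[[0,[0,0,0.08],[0,0,0]],[0,[0,0,0.08],[0,0,0]],[0,[0,0,0],[0,0,0]]]'
python3 - <<'E'
from h import *
go(.6313,.0613,.128)
c=cam("side");im=c["pixels"][110:210,270:390]; cv2.imwrite(f"pics/side_b2.png",cv2.cvtColor(cv2.resize(im,None,fx=6,fy=6,interpolation=cv2.INTER_CUBIC),cv2.COLOR_RGB2BGR))
E
```

```text
time: 6.45
tcp_pos: [0.6313, 0.0608, 0.1969]
tool_rot: [-3.141, -0.002, 2.904]
force: [-0.9, -0.8, -1.6]
opening: 0.0346
t 6.45 tcp [0.6313 0.0608 0.1969] open 0.0346 F [-0.9 -0.8 -1.6] yaw [-1.7996e+02 -1.0000e-01  1.6639e+02]
turn units [-0.004 -0.01   0.019]  shift now-axes [0.   0.01 1.72]  target-axes [0.003 0.013 1.722]
time: 6.82
tcp_pos: [0.6317, 0.0608, 0.1916]
tool_rot: [-3.141, -0.0, 2.904]
force: [-0.6, -0.3, -1.6]
opening: 0.0343
t 6.825 tcp [0.6317 0.0608 0.1916] open 0.0343 F [-0.6 -0.3 -1.6] yaw [-1.7999e+02 -1.0000e-02  1.6638e+02]
turn units [-0.001 -0.001  0.018]  shift now-axes [0.01 0.01 1.59]  target-axes [0.014 0.01  1.589]
```

View pics/side_b2.png

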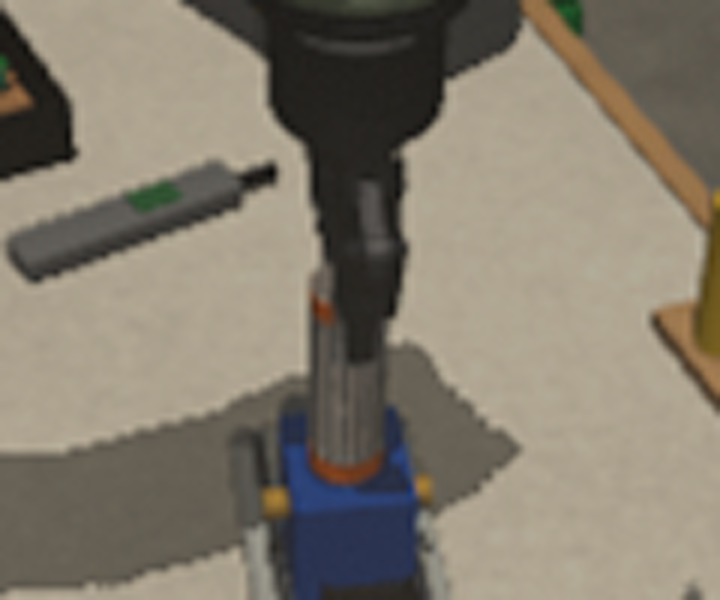

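The foot (crop pixel 347,475) sits over the bore, centred between the block's sides (about 285 to 410). I'll lower it gently.

```bash
python3 -m handwheel '[[0,[0,0,0.08],[0,0,0]],[0,[0,0,0.08],[0,0,0]],[0,[0,0,0.08],[0,0,0]],[0,[0,0,0],[0,0,0]]]'
python3 -c "
from h import *
go(.6313,.0613,.128)"
```

```text
time: 7.38
tcp_pos: [0.6317, 0.0609, 0.1818]
tool_rot: [-3.141, -0.0, 2.904]
force: [1.1, 1.6, -1.2]
opening: 0.034
t 7.375 tcp [0.6317 0.0609 0.1818] open 0.034 F [ 1.1  1.6 -1.2] yaw [-1.7999e+02 -2.0000e-02  1.6639e+02]
turn units [-0.001 -0.002  0.019]  shift now-axes [0.01 0.01 1.34]  target-axes [0.013 0.007 1.345]
```

```bash
python3 -m handwheel '[[0,[0,0,0.15],[0,0,0]],[0,[0,0,0.2],[0,0,0]],[0,[0,0,0.2],[0,0,0]],[0,[0,0,0.2],[0,0,0]],[0,[0,0,0.2],[0,0,0]],[0,[0,0,0.15],[0,0,0]],[0,[0,0,0],[0,0,0]]]'
python3 -c "
from h import *
go(.6313,.0613,.128)"
```

```text
time: 8.25
tcp_pos: [0.6314, 0.0607, 0.1375]
tool_rot: [-3.141, -0.001, 2.904]
force: [1.6, 0.2, -2.4]
opening: 0.0344
t 8.25 tcp [0.6314 0.0607 0.1375] open 0.0344 F [ 1.6  0.2 -2.4] yaw [-1.7997e+02 -6.0000e-02  1.6639e+02]
turn units [-0.003 -0.006  0.019]  shift now-axes [0.01 0.01 0.24]  target-axes [0.006 0.013 0.237]
```

```bash
python3 -m handwheel '[[0,[0,0,0.08],[0,0,0]],[0,[0,0,0.06],[0,0,0]],[0,[0,0,0.05],[0,0,0]],[0,[0,0,0],[0,0,0]]]'
python3 -m handwheel '[[0,[0,0,0.05],[0,0,0]],[0,[0,0,0],[0,0,0]]]'
python3 -c "
from h import *
go(.6313,.0613,.128)"
```

```text
time: 8.75
tcp_pos: [0.6317, 0.0607, 0.1303]
tool_rot: [-3.141, -0.0, 2.904]
force: [0.3, 0.0, -0.9]
opening: 0.0343
time: 9.0
tcp_pos: [0.632, 0.0608, 0.1289]
tool_rot: [3.141, 0.001, 2.904]
force: [-1.4, -0.4, 4.6]
opening: 0.0345
t 9.0 tcp [0.632  0.0608 0.1289] open 0.0345 F [-1.4 -0.4  4.6] yaw [1.7999e+02 3.0000e-02 1.6638e+02]
turn units [0.001 0.003 0.018]  shift now-axes [0.02 0.01 0.02]  target-axes [0.02  0.009 0.021]
```

```bash
python3 -m handwheel '[[1,[0,0,0],[0,0,0]],[1,[0,0,0],[0,0,0]],[1,[0,0,0],[0,0,0]],[1,[0,0,0],[0,0,0]],[1,[0,0,-0.4],[0,0,0]],[1,[0,0,-0.7],[0,0,0]],[1,[0,0,-0.8],[0,0,0]],[1,[0,0,-0.8],[0,0,0]]]'
python3 - <<'E'
from h import *
go(.5815,-.1344,.21)
for n in("side","top"): 
    c=cam(n);u,v=proj(c,[.61,.0,.1]).astype(int); 
    im=c["pixels"][max(0,v-60):v+60,max(0,u-70):u+70]; cv2.imwrite(f"pics/{n}_c1.png",cv2.cvtColor(cv2.resize(im,None,fx=5,fy=5,interpolation=cv2.INTER_CUBIC),cv2.COLOR_RGB2BGR))
    W=cloud(c); 
    m=(abs(W[...,0]-.632)<.025)&(abs(W[...,1]-.061)<.025)&(W[...,2]<.16)&(W[...,2]>.12); print(n,m.sum(),np.median(W[m],0) if m.sum() else "", W[m].max(0) if m.sum() else "")
E
```

```text
time: 10.0
tcp_pos: [0.6318, 0.0608, 0.2388]
tool_rot: [3.141, 0.001, 2.904]
force: [-0.1, -0.1, 0.2]
opening: 0.0853
t 10.0 tcp [0.6318 0.0608 0.2388] open 0.0853 F [-0.1 -0.1  0.2] yaw [1.7998e+02 5.0000e-02 1.6638e+02]
turn units [0.002 0.005 0.018]  shift now-axes [ 0.07 -5.04  0.72]  target-axes [ 0.058 -5.04   0.719]
side 143 [0.62704708 0.05532011 0.13674049] [0.64896563 0.07769643 0.14184439]
top 0
```

View pics/side_c1.png

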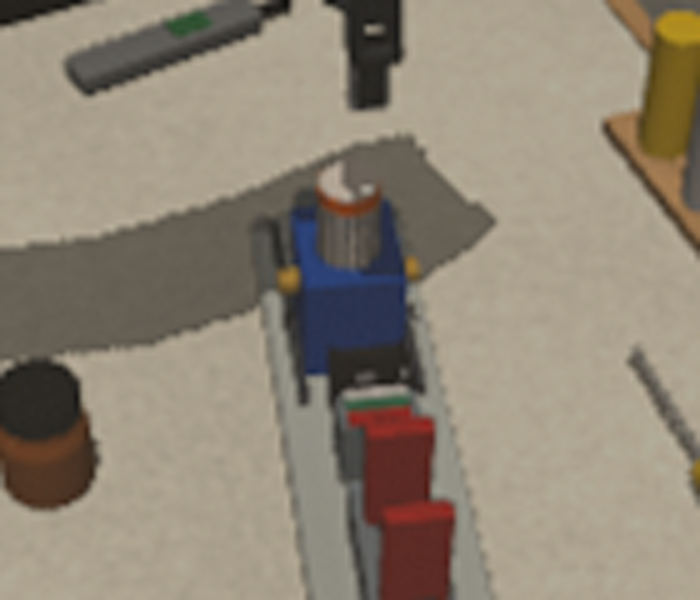

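View pics/top_c1.png

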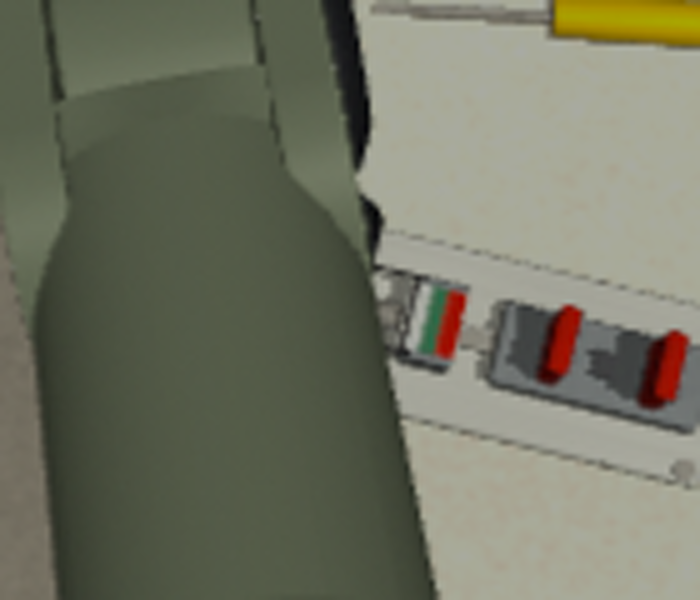

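The cartridge is home: its top reads 0.137–0.142 m and it should be 0.139 m. Next are the handles. In the top crop their tops are at (563,345) and (665,370), and the white/green/red scale is at (440,325).

```bash
python3 -m handwheel '[[1,[0,-0.4,0],[0,0,0.02]],[1,[0.01,-0.75,0],[0,0,0]],[1,[0.01,-0.8,0],[0,0,0]],[1,[0.01,-0.8,0],[0,0,0]],[1,[0.01,-0.8,0],[0,0,0]],[1,[0.01,-0.75,0],[0,0,0]],[1,[0.01,-0.6,0],[0,0,0]],[1,[0,-0.16,0.3],[0,0,0]],[1,[0,0,0],[0,0,0]]]'
python3 - <<'E'
from h import *
go(.582,-.1356,.098,np.radians(166.1))
for n in("side","top"): 
    c=cam(n);u,v=proj(c,[.60,-.06,.1]).astype(int); print(n,u-70,v-60)
    im=c["pixels"][max(0,v-60):v+60,max(0,u-70):u+70]; cv2.imwrite(f"pics/{n}_d1.png",cv2.cvtColor(cv2.resize(im,None,fx=5,fy=5,interpolation=cv2.INTER_CUBIC),cv2.COLOR_RGB2BGR))
E
```

```text
time: 11.22
tcp_pos: [0.5803, -0.1352, 0.223]
tool_rot: [-3.141, -0.002, 2.9]
force: [0.3, 0.8, -0.5]
opening: 0.0857
t 11.225 tcp [ 0.5803 -0.1352  0.223 ] open 0.0857 F [ 0.3  0.8 -0.5] yaw [-1.7999e+02 -1.4000e-01  1.6615e+02]
turn units [-0.001 -0.014  0.005]  shift now-axes [-0.05  0.    3.12]  target-axes [-4.300e-02  1.000e-03  3.125e+00]
side 263 154
top 263 129
```

View pics/side_d1.png

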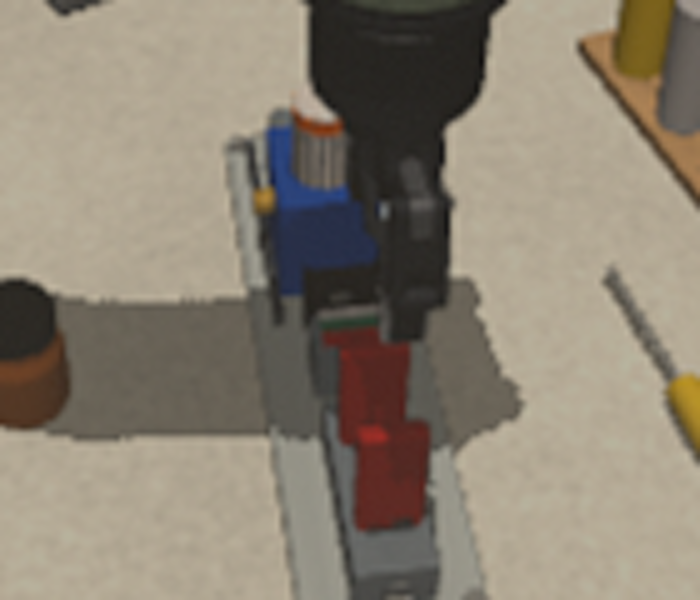

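View pics/top_d1.png

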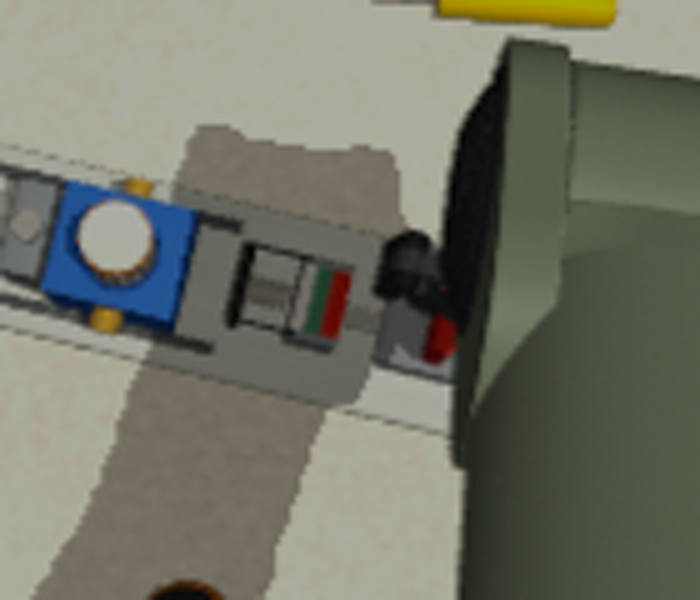

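Run:
```python
from h import *
c=cam("side"); d=np.array([np.cos(np.radians(76.1)),np.sin(np.radians(76.1)),0])
m=np.array([.582,-.1356,0])
for k in(-.034,-.022,.022,.034):
    print(k,((proj(c,m+d*k+[0,0,.125])-[263,154])*5).round(0),((proj(c,m+d*k+[0,0,.06])-[263,154])*5).round(0))
im=c["pixels"];hsv=cv2.cvtColor(im,cv2.COLOR_RGB2HSV).astype(int)
red=((hsv[...,0]<8)|(hsv[...,0]>172))&(hsv[...,1]>130)&(hsv[...,2]>50)
for r in range(220,262,3):
    q=np.where(red[r,320:360])[0]+320; print(r,(r-154)*5,[(q.min()-263)*5,(q.max()+1-263)*5] if len(q) else None)
```

```text
-0.034 [391. 434.] [386. 513.]
-0.022 [386. 415.] [382. 494.]
0.022 [372. 348.] [368. 428.]
0.034 [368. 331.] [364. 411.]
220 330 [np.int64(325), np.int64(380)]
223 345 [np.int64(340), np.int64(410)]
226 360 [np.int64(340), np.int64(410)]
229 375 [np.int64(340), np.int64(405)]
232 390 [np.int64(340), np.int64(405)]
235 405 [np.int64(340), np.int64(405)]
238 420 [np.int64(340), np.int64(405)]
241 435 [np.int64(340), np.int64(430)]
244 450 [np.int64(360), np.int64(425)]
247 465 [np.int64(360), np.int64(425)]
250 480 [np.int64(360), np.int64(425)]
253 495 [np.int64(360), np.int64(425)]
256 510 [np.int64(355), np.int64(420)]
259 525 [np.int64(360), np.int64(365)]
```

```bash
python3 -m handwheel '[[1,[-0.07,0,0.3],[0,0,0]],[1,[0,0,0.6],[0,0,0]],[1,[0,0,0.6],[0,0,0]],[1,[0,0,0],[0,0,0]]]'
python3 - <<'E'
from h import *
go(.5832,-.1356,.098,np.radians(166.1))
E
```

```text
time: 11.88
tcp_pos: [0.5831, -0.1353, 0.1626]
tool_rot: [-3.141, -0.003, 2.901]
force: [0.6, -0.3, 1.3]
opening: 0.0853
t 11.875 tcp [ 0.5831 -0.1353  0.1626] open 0.0853 F [ 0.6 -0.3  1.3] yaw [-179.99   -0.18  166.22]
turn units [-0.001 -0.018  0.012]  shift now-axes [-0.01 -0.01  1.62]  target-axes [-0.004 -0.008  1.616]
```

```bash
python3 -m handwheel '[[1,[0,0,0.3],[0,0,0]],[1,[0,0,0.5],[0,0,0]],[1,[0,0,0.5],[0,0,0]],[1,[0,0,0.3],[0,0,0]],[1,[0,0,0],[0,0,0]]]'
python3 - <<'E'
from h import *
go(.5832,-.1356,.098,np.radians(166.1))
for n in("side","top"): 
    c=cam(n);u,v=proj(c,[.60,-.06,.1]).astype(int)
    im=c["pixels"][max(0,v-60):v+60,max(0,u-70):u+70]; cv2.imwrite(f"pics/{n}_d2.png",cv2.cvtColor(cv2.resize(im,None,fx=5,fy=5,interpolation=cv2.INTER_CUBIC),cv2.COLOR_RGB2BGR))
E
```

```text
time: 12.5
tcp_pos: [0.5837, -0.1358, 0.1001]
tool_rot: [-3.141, -0.001, 2.9]
force: [0.2, -1.0, 0.7]
opening: 0.0853
t 12.5 tcp [ 0.5837 -0.1358  0.1001] open 0.0853 F [ 0.2 -1.   0.7] yaw [-1.7999e+02 -4.0000e-02  1.6618e+02]
turn units [-0.001 -0.004  0.008]  shift now-axes [0.01 0.   0.05]  target-axes [0.014 0.002 0.052]
```

View pics/side_d2.png

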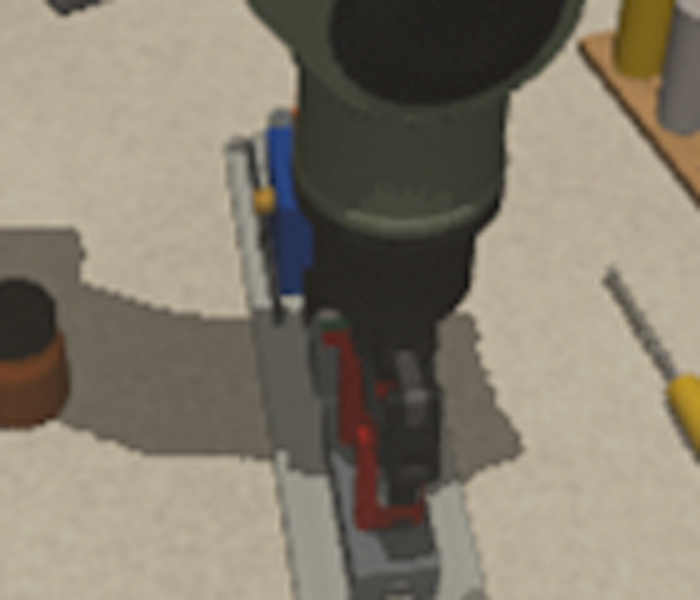

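View pics/top_d2.png

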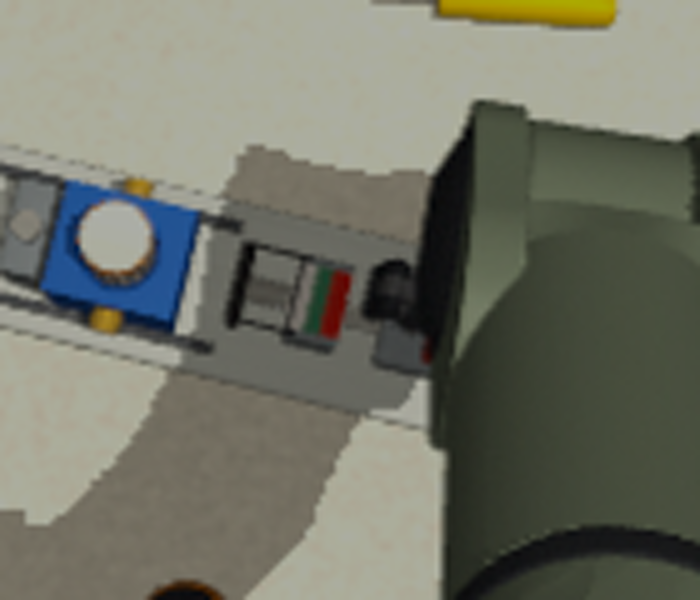

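```bash
cat >> h.py <<'E'
D=np.array([np.cos(np.radians(76.1)),np.sin(np.radians(76.1))]); M=np.array([.5832,-.1356])
def look(name):
    c=cam("top"); u,v=proj(c,[.60,-.06,.1]).astype(int); u-=70;v-=60
    im=c["pixels"][v:v+80,u:u+100]; cv2.imwrite("pics/"+name,cv2.cvtColor(cv2.resize(im,None,fx=8,fy=7,interpolation=cv2.INTER_CUBIC)[:600],cv2.COLOR_RGB2BGR)) if 0 else cv2.imwrite("pics/"+name,cv2.cvtColor(cv2.resize(im,None,fx=7,fy=7,interpolation=cv2.INTER_CUBIC),cv2.COLOR_RGB2BGR))
    hsv=cv2.cvtColor(c["pixels"],cv2.COLOR_RGB2HSV).astype(int);H,S,V=hsv[...,0],hsv[...,1],hsv[...,2]
    box=np.zeros(H.shape,bool); box[v:v+100,u+30:u+90]=1
    def ss(m,z): 
        P=np.array([plane(c,b,a,z)[:2] for a,b in np.argwhere(m)])
        return ((P-M)@D) if len(P) else np.array([np.nan])
    def lat(m,z):
        P=np.array([plane(c,b,a,z)[:2] for a,b in np.argwhere(m)]); return (P-M)@np.array([-D[1],D[0]])
    g=box&(H>40)&(H<95)&(S>90); r=box&((H<8)|(H>172))&(S>140)
    s=ss(g,.072); print("green s",(s.mean()*1e3).round(1),"range",(np.ptp(s)*1e3).round(1),"n",g.sum())
    # profile along axis at z .074
    L=np.arange(.05,.21,.001)
    def samp(l,o,z):
        q=M+D*l+np.array([-D[1],D[0]])*o; p=proj(c,[q[0],q[1],z]); return cv2.getRectSubPix(c["pixels"].astype(np.float32).mean(2).astype(np.float32),(1,1),(float(p[0]),float(p[1])))[0,0]
    lm=np.median(lat(g,.072)); print("lat",lm.round(4))
    pr=[np.mean([samp(l,lm+o,.075) for o in(-.014,-.011,.011,.014)]) for l in L]
    print("profile mm:val"," ".join(f"{int(round(l*1e3))}:{int(v)}" for l,v in zip(L,pr) if .07<l<.15))
    b,_=bore(c); 
    try: print("block",top_rect(c,90)[0])
    except Exception as e: print(e)
    s=bot.observe(); print("t",s["time"],"open",round(s["opening"]*1e3,1),"F",s["force"].round(1),"along",round(float(s["force"][:2]@D),1),"tcp",s["tcp_pos"].round(4))
E
python3 -c "
from h import *
look('L0.png')
c=cam('top'); print((plane(c,263+235/5,129+288/5,.065)[:2]-M)@D)"
```

```text
green s 95.1 range 5.2 n 25
lat 0.0018
profile mm:val 70:64 71:71 72:79 73:87 74:94 75:96 76:96 77:95 78:93 79:89 80:79 81:62 82:46 83:40 84:38 85:37 86:38 87:38 88:40 89:42 90:44 91:45 92:45 93:44 94:44 95:44 96:46 97:51 98:58 99:69 100:83 101:96 102:103 103:105 104:104 105:96 106:86 107:75 108:72 109:73 110:83 111:93 112:99 113:101 114:102 115:103 116:102 117:101 118:101 119:101 120:101 121:101 122:101 123:100 124:101 125:102 126:102 127:102 128:101 129:100 130:97 131:94 132:82 133:63 134:42 135:27 136:17 137:14 138:17 139:22 140:34 141:50 142:67 143:82 144:93 145:101 146:102 147:102 148:102 149:102
block ((629.616455078125, 61.61962127685547), (72.33948516845703, 59.70334243774414), 75.58917236328125)
t 12.65 open 85.2 F [-0.7 -0.9  0.7] along -1.0 tcp [ 0.5843 -0.136   0.1013]
0.13857481889169188
```

View pics/L0.png

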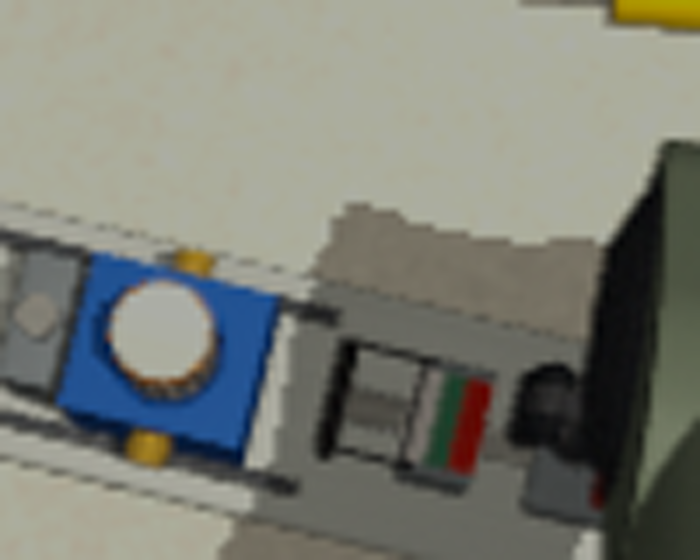

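```bash
python3 -m handwheel '[[0.9,[0.05,0,0.06],[0,0,0]],[0.76,[0,0,0],[0,0,0]],[0.74,[0,0,0],[0,0,0]],[0.74,[0,0,0],[0,0,0]]]'
python3 -c "
from h import *
look('L1.png')"
```

```text
time: 13.2
tcp_pos: [0.582, -0.135, 0.0986]
tool_rot: [3.141, 0.0, 2.901]
force: [-2.3, 2.7, 7.5]
opening: 0.0635
green s 98.7 range 5.3 n 27
lat 0.0005
profile mm:val 70:97 71:97 72:96 73:96 74:95 75:95 76:94 77:94 78:95 79:96 80:97 81:95 82:92 83:84 84:70 85:55 86:45 87:40 88:37 89:37 90:37 91:38 92:40 93:43 94:44 95:44 96:44 97:44 98:44 99:45 100:49 101:54 102:63 103:76 104:90 105:99 106:104 107:106 108:101 109:94 110:84 111:74 112:67 113:74 114:87 115:98 116:100 117:99 118:98 119:98 120:99 121:99 122:99 123:98 124:98 125:98 126:98 127:98 128:98 129:97 130:98 131:99 132:98 133:96 134:92 135:85 136:71 137:55 138:37 139:23 140:16 141:16 142:18 143:26 144:40 145:56 146:72 147:87 148:99 149:101
block ((629.616455078125, 61.61962127685547), (72.33948516845703, 59.70334243774414), 75.58917236328125)
t 13.25 open 63.7 F [-2.1  3.7  7.4] along 3.1 tcp [ 0.582  -0.1349  0.0986]
```

```bash
python3 -m handwheel '[[0.68,[0,0.02,0],[0,0,0]],[0.62,[0,0,0],[0,0,0]],[0.56,[0,0,0],[0,0,0]],[0.5,[0,0,0],[0,0,0]],[0.49,[0,0,0],[0,0,0]],[0.49,[0,0,0],[0,0,0]]]'
python3 -c "
from h import *
look('L2.png')"
```

```text
time: 14.0
tcp_pos: [0.5828, -0.1351, 0.0992]
tool_rot: [-3.141, 0.002, 2.9]
force: [-1.4, -1.1, 12.3]
opening: 0.0423
green s 119.7 range 4.7 n 24
lat 0.0012
profile mm:val 70:98 71:98 72:98 73:98 74:97 75:96 76:95 77:95 78:96 79:98 80:99 81:99 82:99 83:99 84:98 85:98 86:97 87:96 88:96 89:96 90:97 91:97 92:97 93:98 94:98 95:99 96:99 97:98 98:97 99:96 100:97 101:97 102:96 103:93 104:89 105:75 106:60 107:46 108:41 109:39 110:38 111:38 112:38 113:40 114:42 115:45 116:45 117:44 118:44 119:44 120:44 121:46 122:53 123:60 124:73 125:87 126:99 127:103 128:105 129:101 130:92 131:82 132:72 133:70 134:73 135:84 136:95 137:100 138:100 139:99 140:99 141:99 142:98 143:98 144:99 145:99 146:100 147:100 148:100 149:100
block ((629.8325805664062, 62.09862518310547), (71.02975463867188, 59.815650939941406), 75.86426544189453)
t 14.05 open 41.8 F [-2.6 -1.4 13. ] along -2.0 tcp [ 0.5828 -0.1351  0.0992]
```

View pics/L2.png

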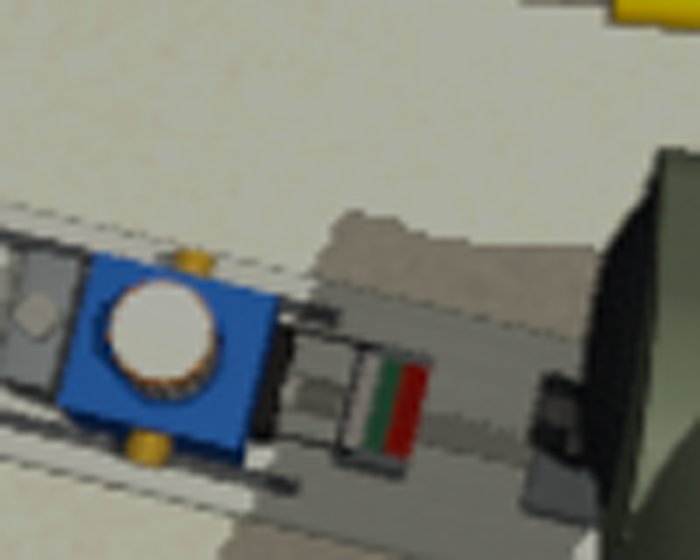

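```bash
python3 -m handwheel '[[0.6,[0,0,0],[0,0,0]],[0.75,[0,0,0],[0,0,0]],[0.92,[0,0,0],[0,0,0]],[0.92,[0,0,0],[0,0,0]],[0.92,[0,0,0],[0,0,0]]]'
python3 -c "
from h import *
look('L3.png')" | grep -v profile
python3 -m handwheel '[[0.8,[0,0,0],[0,0,0]],[0.74,[0,0,0],[0,0,0]],[0.68,[0,0,0],[0,0,0]],[0.64,[0,0,0],[0,0,0]],[0.64,[0,0,0],[0,0,0]]]'
python3 -c "
from h import *
look('L4.png')"
```

```text
time: 14.68
tcp_pos: [0.5822, -0.1344, 0.0981]
tool_rot: [3.141, -0.0, 2.901]
force: [0.3, -1.4, -0.3]
opening: 0.079
green s 119.6 range 5.3 n 25
lat 0.0003
block ((629.8325805664062, 62.09862518310547), (71.02975463867188, 59.815650939941406), 75.86426544189453)
t 14.725 open 78.7 F [-0.4  0.3 -0.5] along 0.2 tcp [ 0.5822 -0.1344  0.0981]
time: 15.35
tcp_pos: [0.5826, -0.1351, 0.0991]
tool_rot: [-3.141, 0.001, 2.9]
force: [-4.0, -1.7, 15.5]
opening: 0.0555
green s 130.7 range 4.7 n 24
lat 0.0011
profile mm:val 70:98 71:98 72:98 73:97 74:96 75:96 76:95 77:95 78:96 79:97 80:98 81:99 82:99 83:99 84:98 85:98 86:97 87:96 88:95 89:96 90:97 91:97 92:97 93:97 94:98 95:98 96:99 97:98 98:97 99:96 100:96 101:97 102:98 103:98 104:98 105:98 106:99 107:99 108:98 109:97 110:96 111:96 112:97 113:95 114:91 115:85 116:69 117:52 118:41 119:38 120:38 121:37 122:38 123:38 124:40 125:42 126:44 127:44 128:44 129:44 130:44 131:45 132:48 133:53 134:60 135:68 136:74 137:77 138:72 139:69 140:75 141:90 142:103 143:107 144:107 145:106 146:104 147:102 148:100 149:100
block ((631.0572509765625, 67.05474090576172), (71.03453063964844, 59.880855560302734), 75.88652038574219)
t 15.4 open 54.5 F [-3.9 -1.5 15.6] along -2.4 tcp [ 0.5826 -0.135   0.0991]
```

View pics/L4.png

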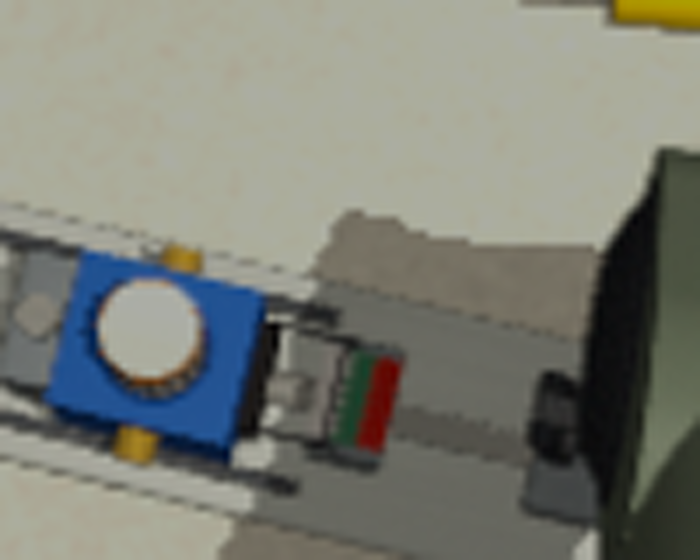

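```bash
python3 -m handwheel '[[0.61,[0,0,0],[0,0,0]],[0.6,[0,0,0],[0,0,0]],[0.6,[0,0,0],[0,0,0]]]'
python3 -c "
from h import *
look('L5.png')"
```

```text
time: 15.78
tcp_pos: [0.5827, -0.1351, 0.0993]
tool_rot: [-3.141, 0.002, 2.9]
force: [-4.9, -1.8, 19.3]
opening: 0.0513
green s 134.2 range 6.4 n 33
lat 0.0008
profile mm:val 70:97 71:97 72:97 73:96 74:96 75:95 76:94 77:94 78:96 79:97 80:98 81:98 82:98 83:98 84:97 85:97 86:96 87:95 88:95 89:95 90:96 91:96 92:97 93:97 94:97 95:98 96:98 97:97 98:96 99:95 100:96 101:97 102:97 103:97 104:97 105:98 106:98 107:99 108:98 109:97 110:96 111:97 112:97 113:98 114:98 115:97 116:94 117:90 118:80 119:65 120:48 121:39 122:38 123:38 124:38 125:38 126:38 127:40 128:43 129:44 130:44 131:44 132:44 133:43 134:43 135:41 136:40 137:41 138:49 139:60 140:74 141:89 142:103 143:108 144:110 145:112 146:115 147:119 148:121 149:115
block ((631.0572509765625, 67.05474090576172), (71.03453063964844, 59.880855560302734), 75.88652038574219)
t 15.825 open 51.5 F [-4.1 -0.9 17.1] along -1.8 tcp [ 0.5827 -0.1351  0.0993]
```

View pics/L5.png

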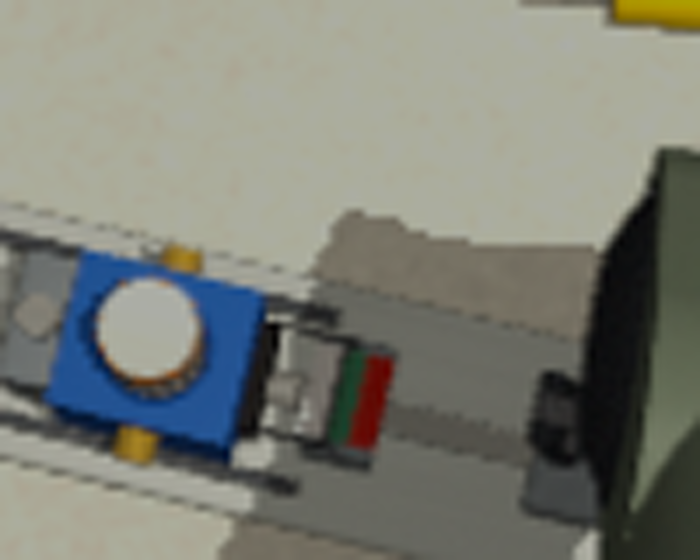

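```bash
python3 -m handwheel '[[0.58,[0,0,0],[0,0,0]],[0.56,[0,0,0],[0,0,0]],[0.55,[0,0,0],[0,0,0]],[0.55,[0,0,0],[0,0,0]]]'
python3 -c "
from h import *
look('L6.png')"
```

```text
time: 16.32
tcp_pos: [0.5828, -0.1351, 0.0996]
tool_rot: [-3.141, 0.002, 2.9]
force: [-5.8, -1.0, 23.8]
opening: 0.0475
green s 137.1 range 5.2 n 21
lat 0.004
profile mm:val 70:100 71:100 72:100 73:101 74:101 75:101 76:101 77:101 78:101 79:101 80:101 81:101 82:101 83:101 84:101 85:101 86:101 87:102 88:102 89:102 90:101 91:101 92:101 93:101 94:101 95:102 96:102 97:102 98:102 99:102 100:102 101:102 102:102 103:102 104:102 105:102 106:102 107:102 108:102 109:102 110:102 111:102 112:102 113:102 114:102 115:102 116:102 117:102 118:102 119:100 120:97 121:89 122:80 123:66 124:53 125:42 126:39 127:40 128:40 129:40 130:41 131:41 132:43 133:45 134:44 135:42 136:39 137:36 138:32 139:32 140:44 141:59 142:73 143:87 144:100 145:108 146:112 147:119 148:129 149:139
block ((631.0572509765625, 67.05474090576172), (71.03453063964844, 59.880855560302734), 75.88652038574219)
t 16.375 open 47.6 F [-5.6 -0.3 24.2] along -1.6 tcp [ 0.5828 -0.1351  0.0996]
```

View pics/L6.png

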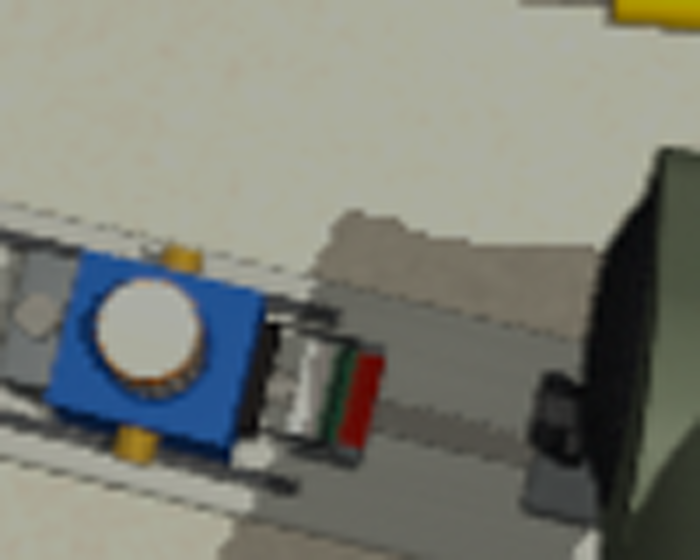

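```bash
python3 -m handwheel '[[0.54,[0,0,0],[0,0,0]],[0.535,[0,0,0],[0,0,0]],[0.535,[0,0,0],[0,0,0]]]'
python3 - <<'E'
from h import *
look('L7.png')
c=cam("top");u,v=proj(c,[M[0]+D[0]*.13,M[1]+D[1]*.13,.075]); u,v=int(u),int(v)
cv2.imwrite("pics/Z7.png",cv2.cvtColor(cv2.resize(c["pixels"][v-14:v+14,u-18:u+18],None,fx=20,fy=20,interpolation=cv2.INTER_NEAREST),cv2.COLOR_RGB2BGR))
for o in(-.012,-.008,.0,.008,.012):
    print(o,[tuple(int(x) for x in cv2.getRectSubPix(c["pixels"],(1,1),tuple(float(t) for t in proj(c,[*(M+D*l+np.array([-D[1],D[0]])*(o+.002)),.075])))[0,0]) for l in np.arange(.120,.150,.0025)])
E
```

```text
time: 16.75
tcp_pos: [0.5829, -0.1351, 0.0998]
tool_rot: [-3.141, 0.002, 2.9]
force: [-6.5, -1.2, 26.9]
opening: 0.0462
green s 138.5 range 5.2 n 25
lat 0.0014
profile mm:val 70:98 71:99 72:98 73:98 74:97 75:96 76:96 77:95 78:96 79:98 80:99 81:99 82:99 83:99 84:99 85:98 86:98 87:97 88:96 89:96 90:97 91:97 92:98 93:98 94:99 95:99 96:99 97:99 98:98 99:97 100:97 101:97 102:98 103:99 104:99 105:99 106:100 107:100 108:99 109:98 110:97 111:97 112:98 113:98 114:99 115:100 116:100 117:100 118:99 119:98 120:96 121:93 122:87 123:79 124:64 125:49 126:39 127:38 128:37 129:37 130:38 131:38 132:40 133:42 134:43 135:41 136:39 137:35 138:31 139:29 140:35 141:47 142:60 143:75 144:91 145:106 146:117 147:126 148:136 149:145
block ((631.0572509765625, 67.05474090576172), (71.03453063964844, 59.880855560302734), 75.88652038574219)
t 16.8 open 45.9 F [-6.7 -0.1 26.1] along -1.7 tcp [ 0.5828 -0.1351  0.0998]
-0.012 [(104, 104, 96), (95, 87, 80), (94, 33, 27), (96, 10, 4), (96, 13, 7), (88, 25, 16), (59, 43, 28), (24, 49, 33), (27, 43, 31), (64, 77, 63), (112, 108, 100), (116, 113, 105)]
-0.008 [(105, 104, 96), (99, 89, 81), (87, 25, 20), (95, 9, 4), (97, 10, 5), (91, 23, 14), (52, 45, 29), (24, 43, 30), (32, 52, 38), (64, 79, 65), (99, 100, 91), (118, 114, 107)]
0.0 [(83, 81, 74), (82, 70, 64), (91, 27, 21), (97, 11, 4), (96, 12, 5), (88, 23, 13), (57, 39, 25), (23, 45, 31), (29, 46, 34), (63, 78, 63), (108, 106, 98), (130, 128, 120)]
0.008 [(78, 76, 69), (84, 69, 62), (94, 40, 33), (99, 12, 6), (98, 11, 5), (92, 16, 9), (69, 33, 21), (23, 45, 32), (25, 47, 33), (61, 75, 61), (116, 118, 109), (158, 159, 150)]
0.012 [(103, 104, 95), (95, 87, 80), (93, 30, 23), (98, 13, 6), (99, 11, 6), (93, 21, 13), (59, 40, 27), (23, 45, 31), (29, 47, 35), (63, 78, 63), (110, 111, 103), (150, 150, 143)]
```

View pics/Z7.png

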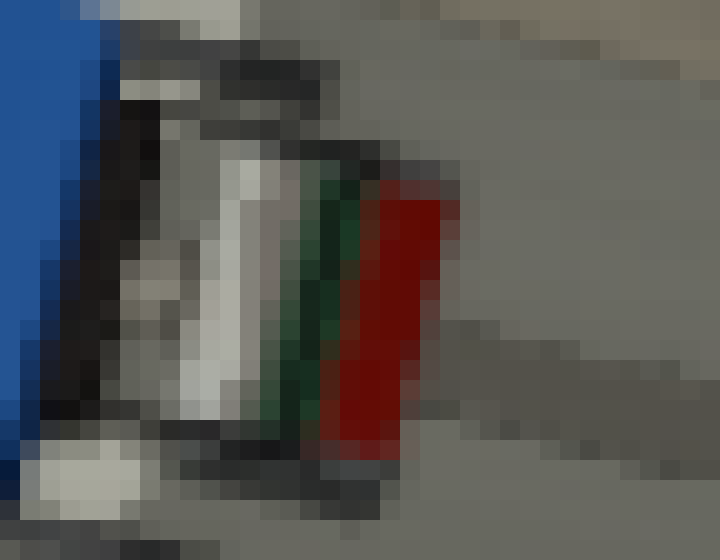

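The pointer is now a dark bar in the green, with green on both sides (about column 320 in the zoom). I'll hold and recheck everything.

```bash
python3 -m handwheel '[[0.535,[0,0,0],[0,0,0]],[0.535,[0,0,0],[0,0,0]],[0.535,[0,0,0],[0,0,0]],[0.535,[0,0,0],[0,0,0]],[0.535,[0,0,0],[0,0,0]],[0.535,[0,0,0],[0,0,0]],[0.535,[0,0,0],[0,0,0]],[0.535,[0,0,0],[0,0,0]]]'
python3 - <<'E'
from h import *
look('L8.png')
c=cam("top");save(c,"end_top.png"); W=cloud(c)
m=(abs(W[...,0]-.633)<.012)&(abs(W[...,1]-.066)<.012); print("cart top z",np.nanmedian(W[m][:,2]))
save(cam("side"),"end_side.png")
E
```

```text
time: 17.85
tcp_pos: [0.5829, -0.1352, 0.0998]
tool_rot: [-3.141, 0.002, 2.9]
force: [-6.4, -0.2, 25.5]
opening: 0.0461
green s 138.6 range 5.2 n 26
lat 0.0004
profile mm:val 70:96 71:96 72:96 73:95 74:95 75:95 76:94 77:94 78:95 79:96 80:97 81:97 82:97 83:97 84:97 85:96 86:95 87:95 88:94 89:94 90:95 91:95 92:96 93:96 94:96 95:97 96:97 97:96 98:96 99:95 100:95 101:96 102:96 103:97 104:97 105:97 106:98 107:98 108:97 109:96 110:95 111:96 112:97 113:97 114:98 115:98 116:98 117:98 118:96 119:95 120:93 121:91 122:85 123:77 124:64 125:50 126:40 127:37 128:37 129:37 130:38 131:38 132:40 133:42 134:43 135:42 136:38 137:35 138:31 139:30 140:34 141:46 142:60 143:74 144:90 145:106 146:118 147:128 148:138 149:147
block ((631.0572509765625, 67.05474090576172), (71.03453063964844, 59.880855560302734), 75.88652038574219)
t 17.9 open 46.3 F [-6.5 -0.5 26.5] along -2.0 tcp [ 0.5828 -0.1352  0.0998]
cart top z 0.13996107663106616
```

View pics/end_top.png

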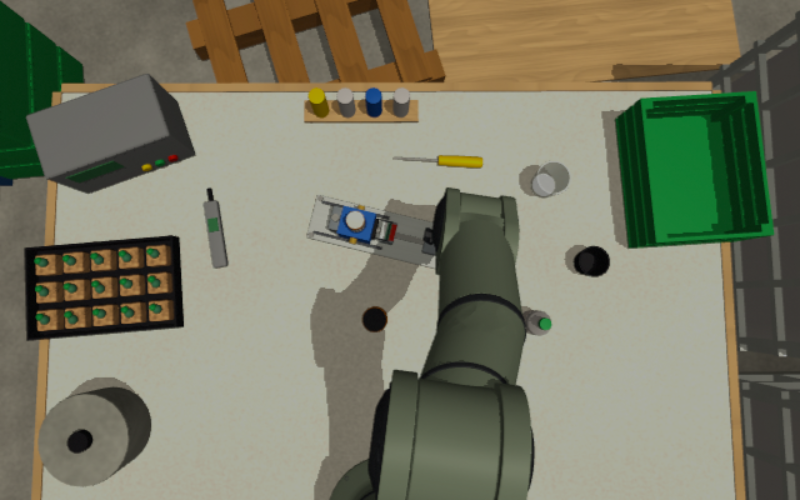

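View pics/L8.png

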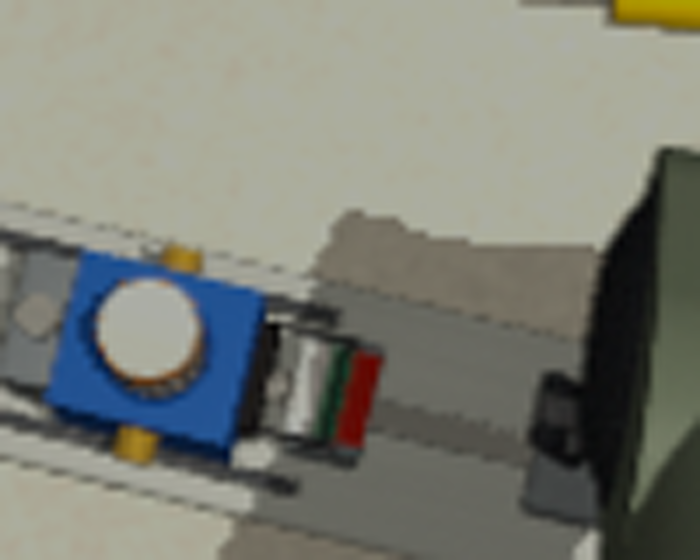

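The state held for a second. The pointer is in the green, the block hasn't moved from the stop, and the cartridge top reads 0.140 m. The other items are at the same pixels as at the start: jar (375,318), bottle (540,323), pot (592,262), beaker (544,183).

```bash
python3 -c "
from h import *
print(ticket.job_done()); s=bot.observe(); print(s['time'],s['opening'])"
```

```text
the job is handed in; nothing more can be done
None
the job is handed in; nothing more can be done
```

I slid the cartridge fully into the bore and let go of it. Two strokes of the handles then pressed the block against the stop. I handed the job in at about 18 s, still squeezing, with the pointer in the green; no verdict is reported.

- **Cartridge:** its top reads 0.140 m against 0.139 m expected when fully home, and the foot met the bore floor at about 5 N.
- **Block and jaw:** the first stroke moved the jaw about 25 mm, up close to the block. The second moved the block about 5 mm, and it then stayed put while the pad kept compressing, so I take it to be against the stop.
- **Pointer:** the pad is pressed in about 12 mm by my estimate. The zoomed picture shows green on both sides of the pointer, and it hadn't moved after a one-second hold at 46 mm opening.
- **Bystanders:** the jar, bottle, pot, beaker, screwdriver and water tester look unmoved in the last top view. I saved a last side view but didn't inspect it.
- **Disagreements:** the two cameras differed by about 4 mm in y on the block, so I used positions between them, checked against the arm's own readings. The wrist showed about 26 N upward during the final squeeze, probably because the finger pads swing forward as they close. It held steady, well under the 120 N limit.

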